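# Bring the rear toy saw to the front of a crowded peg

## Robot

A 6-joint arm with a two-finger parallel gripper is mounted at the origin on the work surface. World frame = base frame: x ahead of the robot, y to its left, z up, the work surface at z = 0. Lengths are in m, angles in rad, forces in N, time in s.
With the tool pointing down it reaches from about 0.35 to 0.775 m from the base axis. Payload 5.5 kg.
Tool frame: the origin (TCP) lies where the fingers leave the gripper's body, on its centre line; the fingertips stand env.tip_reach ahead of it and the grasp point (between the pads) lies 54 mm ahead of it (env.tip_reach is the distance from the TCP to the fingertips, in m); z points along the fingers, y is the line along which they close (so a half turn about z gives the same grasp; the last joint's range is limited). The gripper opens to 85 mm and grips with 20 to 120 N. Pads are 22 mm wide; open, the fingers measure 114 mm over their backs; the gripper's body (76 mm by 85 mm) begins 54 mm behind the grasp point. The pads swing forward as they close: fully open they stand 13 mm farther back than shut.
Start: joints at [-1.261, 0.313, 0.046, 1.304, 0, 1.431], TCP at [0.25, -0.518, 0.304] pointing down, gripper open.
Joint ranges: [-2.76, 2.76], [-0.86, 1.69], [-1.03, 1.26], [-2.2, 2.34], [-1.47, 1.5], [-3.14, 3.14]. Speed limits (rad/s): [2.57, 2.57, 3.14, 3.14, 3.14, 3.14].

## Interface

Orientations are given as a unit quaternion [w, x, y, z].
In Python, from workcell import status, optics, hand_in, env gives the robot as it stands.
- The arm moves only by the shell command python3 -m handwheel 'ROWS' [FORCE]. ROWS is a JSON object whose one key "deltas" holds a list of rows, each a list of 5 numbers: the opening, from -1 (shut) to 1 (fully open), then the shift along the tool's x, y, z in units of 40 mm (1.0 is 40 mm), then the turn about the tool's z in units of 10 degrees (1.0 is 10 degrees). In form: {"deltas": [[jaw, x, y, z, roll], ...]}. A call has 1 to 20 rows; each row shifts and turns the commanded pose from where the row before left it, along the tool's axes as they then stand; what a row does not reach is not made up. A row lasts 1/8 s, in which the tool goes at most 62.5 mm and 10.7 degrees, less where a joint would pass 70% of its speed; a pose out of reach is approached as far as the arm can. A call is refused whole if a number of a shift passes 1 or a number of a turn 1, either way. A call with a gripper value outside its range is refused whole. The fingers move at their own pace and stop on an object; FORCE is the grip in N (left out, the last holds). Time passes only in rows, so rows that do not move let the fingers close. It gives the time, the measured TCP pose, the force, the opening and the grip force at its end, in the units of the state.
- status.get_state(): the state, without advancing time (a new reading comes with each control period).
- optics.read_camera(name): name is "side" or "top" or "wrist"; returns a dict with "frame" (480x640x3 uint8, red, green, blue), "depth" (480x640 float32, m along the optical axis (not along the pixel's ray), 0 where there is no reading), "vfov" (degrees; the focal length in pixels is half the picture's height over the tangent of half this angle, whatever the lens; pixels are square), "cx", "cy" (the principal point, pixels), "k1" (the pictures are not rectified: a ray, as slopes to the right and down, at radius r is drawn at 1 + k1 r^2 times it, then the intrinsics apply), "origin" and "attitude" of the camera in the world. Camera axes: x right, y down, z forward; pixel columns grow to the right and rows downward; lengths in m; the calibration is good to about 2 mm. A picture is of the moment at which its call begins.
- hand_in(): hands the job in; it is judged then, once.
The state is a dict: "clock": time; "joint_pos": joint angles; "qvel": joint speeds; "tau": joint torques, N m; "tcp_pos": TCP position; "orientation": TCP orientation; "wrist_force": force on the tool from outside, world axes, zero at the start; "ft_torque": the same for the moment, N m; "finger_gap": finger opening in m; "grip_force": force on a finger pad.
Only numpy, scipy, OpenCV 4.12 (cv2) and the standard library are available. Lean on these libraries where they do the work, as an engineer would, in place of code of your own. Each camera call takes 0.05 s, during which the arm holds its last target. There are 200 camera calls.

## Task

The toy saw hangs at the back of a full peg, behind the toy hammer and the toy screwdriver. First hang the hammer and the screwdriver on the spare peg of the other stand, in any order; then slide the saw along its own peg up to the lip at the free end, without lifting it off the peg, and leave all three hanging still. Drop nothing and leave the truck, hard hat, cup and tool box alone.

Things in the scene. Friction and masses are not known exactly. Their poses are not given: they have to be found in the camera images.
- full_stand: Fixed wooden stand with one horizontal peg; holds the three tools at the start; left or right. Origin on the bench under the post's centre; x runs along the peg to its free end, away from the robot; z up. Foot 110 wide, 20 high, x -45 to 155. Post 36 (x) by 50, 210 high. Square peg 12 by 12, flat top at z 200, from the post face x 18 to the free end x 203.
- full_end (a point): Middle of the peg's top edge at the lip: x 195, z 200 in the stand's frame. The upturned end lip is as wide as the peg (12), 8 high above the peg top, x 195 to 203. A loop comes off or on only over this end. The saw ends up near here. At the start the saw's origin is about 120 behind this point, the other tools about 75 and 30, in either order.
- spare_stand: Fixed wooden stand with one horizontal peg; same as the other, empty at the start. Origin on the bench under the post's centre; x runs along the peg to its free end, away from the robot; z up. Foot 110 wide, 20 high, x -45 to 155. Post 36 (x) by 50, 210 high. Square peg 12 by 12, flat top at z 200, from the post face x 18 to the free end x 203.
- spare_end (a point): Middle of the peg's top edge at the lip: x 195, z 200 in the stand's frame. The upturned end lip is as wide as the peg (12), 8 high above the peg top, x 195 to 203. A loop comes off or on only over this end. This is the spare peg.
- saw: Flat pale plywood toy saw, hung upright by a closed loop. Origin: middle of the underside of the loop's top bar, which sits on the peg. Axes: x along the peg to its free end (thickness), y across the width, z up. Loop opening 30 (y) by 36 high, side bars 8 wide, bottom bar 10 high. Blade 60 wide, teeth on one edge, to 136 below the origin. 60 to 130 g.
- saw_tab (a point): Centre of the grip tab of the saw, 30 above its origin. The tab is 30 wide (y), 14 thick (x), 40 high, from 10 to 50 above the origin; beneath it lies the loop's top bar, 46 wide, 10 high. The saw slides along the peg when pushed from behind, e.g. by fingers astride the peg.
- hammer: Flat pale plywood toy hammer, hung upright by a closed loop. Origin: middle of the underside of the loop's top bar, which sits on the peg. Axes: x along the peg to its free end (thickness), y across the width, z up. Loop and grip tab as on the saw. Head 74 wide (y), 24 thick, 30 high, down to 140 below the origin. 75 to 155 g.
- screwdriver: Flat pale plywood toy screwdriver, hung upright by a closed loop. Origin: middle of the underside of the loop's top bar, which sits on the peg. Axes: x along the peg to its free end (thickness), y across the width, z up. Loop and grip tab as on the saw. Round 26 handle, 12 shank, 20 wide tip, down to 140 below the origin. 55 to 115 g.
- truck: Red plastic toy dump truck, 175 long (x), 94 wide, 94 high. Origin under its centre on the bench. Bystander, loose, must stay where it is.
- hat: Yellow toy hard hat, brim 200 across, 107 high. Origin under its centre. Bystander, loose, must stay where it is.
- cup: Aluminium cup, 72 across the rim, 85 high. Origin under its centre. Bystander, loose, must stay where it is.
- toolbox: Grey plastic tool box with a black snap clasp and a carrying handle, 134 (x) by 244 (y), 138 high with the handle. Origin under its centre. Bystander, loose, must stay where it is.
Mind the look-alikes: they are no part of the job. What is shaped like the saw but yellow is not meant.

How it is judged:
By the outcome, as a careful person would: the job done as asked, in the order asked, and still so for the second after the job is handed in, with the robot touching nothing.
It also fails if it takes over 72 s, if anything falls off the work surface, if the arm or the gripper's body presses on something with over 40 N, if the wrist force passes 120 N, or if a joint passes its speed limit or range.

## Working session

There is one attempt and no reset: what is moved stays moved. The work goes in short steps, Python scripts to look and compute and a shell command to move; the robot and the scene stay as the last step left them, time stands still between calls to the robot, and variables do not carry over. Pictures are saved under pics/ and viewed, at most 11 in all, crops included, and the job is handed in when it is done.

```bash
mkdir -p pics; cat > h.py <<'E'
import numpy as np, cv2
from workcell import status, optics, hand_in, env
def rot(a):
    a=np.array(a,float)
    if a.shape==(3,3): return a
    w,x,y,z=a
    from scipy.spatial.transform import Rotation as R
    return R.from_quat([x,y,z,w]).as_matrix()
def cam(n):
    c=optics.read_camera(n); np.savez('pics/%s.npz'%n,**{k:np.array(v) for k,v in c.items()}); return c
def load(n):
    return dict(np.load('pics/%s.npz'%n))
def cloud(c):
    f=240/np.tan(np.radians(float(c['vfov']))/2); K=np.array([[f,0,float(c['cx'])],[0,f,float(c['cy'])],[0,0,1.]])
    v,u=np.mgrid[:480,:640].astype(float)
    p=cv2.undistortPoints(np.stack([u,v],-1).reshape(-1,1,2),K,np.array([float(c['k1']),0,0,0])).reshape(480,640,2)
    d=c['depth'].astype(float); P=np.dstack([p*d[...,None],d])
    W=P@rot(c['attitude']).T+np.array(c['origin']); W[d==0]=np.nan
    return W
E
python3 - <<'E'
from h import *
for n in('side','top','wrist'):
    c=cam(n); print(n,c['origin'],c['attitude'],c['vfov'],c['k1'])
    cv2.imwrite(f'pics/{n}0.png',c['frame'][...,::-1])
s=status.get_state(); print(s['tcp_pos'],s['orientation'],s['clock'],env.tip_reach)
E
```

```text
side [-0.01228761  0.67710682  0.90175959] [ 0.14159704 -0.32566871  0.8453713  -0.39904578] 53.43346784031577 -0.0019915767150076513
top [ 0.41836801 -0.00997098  1.74708054] [-0.02841315  0.70639347 -0.70626136  0.037361  ] 44.230233941542856 -0.17577314667437416
wrist [ 0.31807565 -0.48310573  0.37316749] [ 0.12937471  0.83710728 -0.52517049 -0.0819118 ] 68.90589830240174 -0.0006928728787000634
[ 0.24990292 -0.5175487   0.30319665] [-6.98066505e-04  9.74819087e-01  2.22996091e-01 -6.39758294e-05] 0.15 0.0726
```

View pics/side0.png

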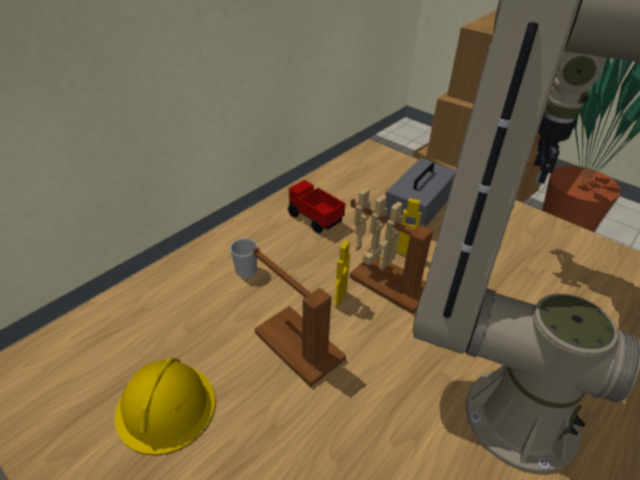

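View pics/top0.png

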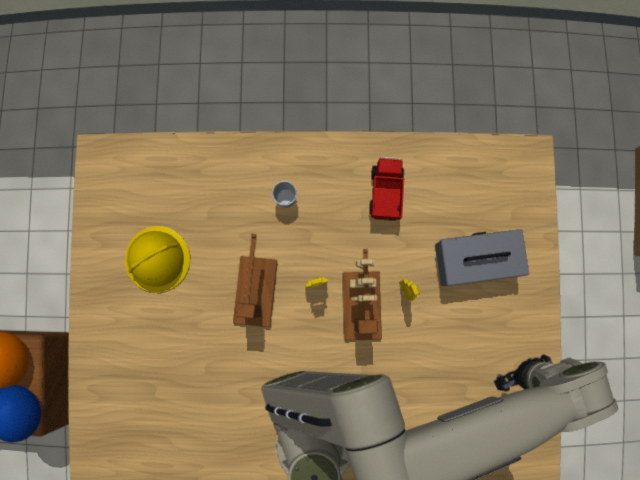

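The side view shows the full stand with three pale tools at about (362,215), (377,225) and (392,240). The empty spare stand is at (300,330), and yellow look-alikes stand at (343,272) and (410,225).

In the top view the candidates are pale tools at (365,264), (363,282) and (363,298). The yellow saw-shaped look-alikes are at (317,283) and (410,289), and I reject those by colour. The saw should be the pale one nearest the post, at (363,298). I'll check that in a close crop while measuring.

```bash
python3 - <<'E'
from h import *
t=load('top'); W=cloud(t); s=load('side'); S=cloud(s)
# crops
a=cv2.resize(s['frame'][165:325,230:450,::-1],None,fx=3,fy=3,interpolation=cv2.INTER_CUBIC)
cv2.imwrite('pics/crop1.png',a[:600,:800])
def img(W,f,x0,x1,y0,y1,z0,z1):
    m=(W[...,0]>x0)&(W[...,0]<x1)&(W[...,1]>y0)&(W[...,1]<y1)&(W[...,2]>z0)&(W[...,2]<z1); return m
for n,(V,c) in dict(top=(W,t),side=(S,s)).items():
    hsv=cv2.cvtColor(c['frame'],cv2.COLOR_RGB2HSV)
    for name,(y0,y1) in dict(full=(-.32,.03),spare=(.1,.4)).items():
        for zn,z0,z1 in (('postpeg',.18,.225),('tabs',.225,.27)):
            m=img(V,0,.3,.8,y0,y1,z0,z1); k,l,st,ce=cv2.connectedComponentsWithStats(m.astype(np.uint8))
            for i in range(1,k):
                if st[i,4]>8:
                    p=V[l==i]; print(n,name,zn,st[i,4],'px',ce[i].round(),'med',np.median(p,0).round(3),'min',p.min(0).round(3),'max',p.max(0).round(3),'hsv',np.median(hsv[l==i],0))
for u,v in((317,283),(410,289),(157,260),(284,194),(388,190),(482,257)): print(u,v,W[v,u].round(3))
E
```

```text
top full postpeg 45 px [365. 254.] med [ 0.555 -0.133  0.203] min [ 0.545 -0.138  0.194] max [ 0.565 -0.127  0.215] hsv [ 14. 161. 127.]
top full postpeg 107 px [364. 268.] med [ 0.521 -0.132  0.202] min [ 0.495 -0.155  0.185] max [ 0.539 -0.109  0.225] hsv [ 16. 133. 106.]
top full postpeg 57 px [316. 281.] med [ 0.485 -0.004  0.186] min [ 0.477 -0.017  0.181] max [0.493 0.01  0.196] hsv [ 26. 255. 193.]
top full postpeg 89 px [364. 287.] med [ 0.469 -0.132  0.201] min [ 0.447 -0.141  0.192] max [ 0.489 -0.111  0.224] hsv [ 15. 145.  86.]
top full postpeg 9 px [374. 282.] med [ 0.478 -0.155  0.21 ] min [ 0.477 -0.158  0.183] max [ 0.489 -0.152  0.216] hsv [ 20.  98. 162.]
top full postpeg 53 px [415. 289.] med [ 0.463 -0.266  0.186] min [ 0.45  -0.275  0.18 ] max [ 0.477 -0.256  0.197] hsv [ 26. 255. 193.]
top full postpeg 22 px [359. 298.] med [ 0.439 -0.117  0.209] min [ 0.432 -0.121  0.184] max [ 0.445 -0.113  0.213] hsv [ 20.   97.  154.5]
top full postpeg 371 px [367. 322.] med [ 0.372 -0.136  0.209] min [ 0.348 -0.163  0.181] max [ 0.432 -0.112  0.221] hsv [ 14. 171. 116.]
top
[... 973 characters left out ...]
px [363. 194.] med [ 0.528 -0.126  0.243] min [ 0.524 -0.149  0.225] max [ 0.54  -0.117  0.254] hsv [ 19. 106. 114.]
side full tabs 126 px [380. 202.] med [ 0.48  -0.129  0.243] min [ 0.476 -0.151  0.225] max [ 0.491 -0.118  0.253] hsv [ 19. 105. 113.]
side full tabs 126 px [396. 209.] med [ 0.436 -0.13   0.243] min [ 0.432 -0.152  0.225] max [ 0.447 -0.119  0.253] hsv [ 19. 103. 105.]
side spare postpeg 1132 px [299. 288.] med [0.422 0.177 0.201] min [0.387 0.154 0.18 ] max [0.61  0.208 0.214] hsv [ 13. 174. 105.]
317 283 [ 0.479 -0.006  0.196]
410 289 [ 0.464 -0.258  0.155]
157 260 [0.547 0.447 0.099]
284 194 [0.753 0.093 0.005]
388 190 [ 0.758 -0.215  0.043]
482 257 [ 0.552 -0.464  0.141]
```

View pics/crop1.png

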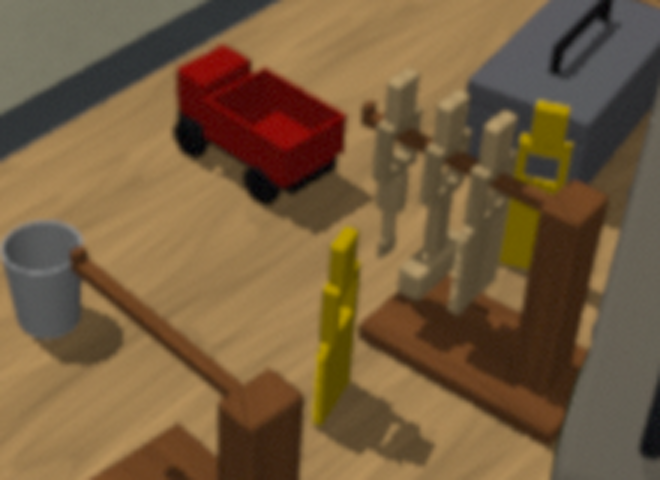

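The crop shows, from the free end to the post, the screwdriver at (400,160), the hammer at (440,190) and the saw at (485,210). The saw is pale and its blade is toothed, which confirms the choice; the yellow ones at (340,325) and (540,185) are the look-alikes. Next I'll fit the pegs.

```bash
cat > fit.py <<'E'
from h import *
def pegs(tn='top',sn='side'):
    out={}
    for n in (tn,sn):
        c=load(n); V=cloud(c); hsv=cv2.cvtColor(c['frame'],cv2.COLOR_RGB2HSV)
        br=(hsv[...,0]<17)&(hsv[...,1]>140)
        for name,y0,y1,x0 in(('full',-.16,-.1,.40),('spare',.13,.23,.43)):
            m=br&(V[...,2]>.192)&(V[...,2]<.212)&(V[...,1]>y0)&(V[...,1]<y1)&(V[...,0]>x0)&(V[...,0]<.65)
            p=V[m]; k=np.polyfit(p[:,0],p[:,1],1); r=p[:,1]-np.polyval(k,p[:,0]); p=p[abs(r)<.01];k=np.polyfit(p[:,0],p[:,1],1)
            print(n,name,len(p),'yaw',np.degrees(np.arctan(k[0])).round(2),'y@.5',np.polyval(k,.5).round(4),'xmax',np.percentile(p[:,0],[90,98,100]).round(4),'z',np.percentile(p[:,2],[10,50,90]).round(4))
if __name__=='__main__':
    pegs()
    for n in('top','side'):
        c=load(n); V=cloud(c)
        for nm,y0,y1 in(('full',-.2,-.08),('spare',.12,.26)):
            m=(V[...,2]>.203)&(V[...,2]<.216)&(V[...,1]>y0)&(V[...,1]<y1)&(V[...,0]>.3)&(V[...,0]<.425)
            q=V[m][:,:2].astype(np.float32); print(n,nm,'post',cv2.minAreaRect(q))
    s=status.get_state(); R=rot(s['orientation']); print(R.round(3))
E
python3 fit.py
```

```text
top full 180 yaw 1.42 y@.5 -0.1337 xmax [0.5528 0.5624 0.5653] z [0.196  0.2008 0.2057]
top spare 311 yaw -5.75 y@.5 0.1712 xmax [0.5868 0.6042 0.6074] z [0.1959 0.2009 0.2061]
side full 180 yaw 1.51 y@.5 -0.1317 xmax [0.5585 0.5637 0.5651] z [0.1934 0.1992 0.2026]
side spare 450 yaw -5.92 y@.5 0.1738 xmax [0.5882 0.6021 0.6046] z [0.195  0.2004 0.2026]
top full post ((0.38618677854537964, -0.13760267198085785), (0.0754597932100296, 0.05007150024175644), 0.08227813988924026)
top spare post ((0.40676286816596985, 0.18070465326309204), (0.033858735114336014, 0.05190248414874077), 0.1001034677028656)
side full post ((0.3807007670402527, -0.13806234300136566), (0.05229243263602257, 0.06860221922397614), 88.32633209228516)
side spare post ((0.40630385279655457, 0.18188908696174622), (0.05063987895846367, 0.03608771041035652), 85.09449768066406)
[[ 0.901  0.435 -0.   ]
 [ 0.435 -0.901  0.001]
 [ 0.    -0.001 -1.   ]]
```

```bash
cat > to.py <<'E'
import sys
from h import *
# usage: to.py x y z yawdeg -> total units in present tool axes
def to(x,y,z,yaw):
    s=status.get_state(); R=rot(s['orientation']); d=R.T@(np.array([x,y,z])-s['tcp_pos'])/.04
    cur=np.degrees(np.arctan2(R[1,0],R[0,0]))
    print('t',round(s['clock'],2),'tcp',np.round(s['tcp_pos'],4),'yaw',cur.round(2),'gap',round(s['finger_gap'],4),'F',np.round(s['wrist_force'],2),'grip',s['grip_force'])
    print('units',d.round(3),'turn',round((cur-yaw)/10,3))
def full(s): a=np.radians(1.9); return .366+s*np.cos(a), -.1377+s*np.sin(a)
def spare(s): a=np.radians(-5.8); return .4065+s*np.cos(a), .1815+s*np.sin(a)
if __name__=='__main__':
    a=sys.argv
    if a[1] in('full','spare'):
        p=globals()[a[1]](float(a[2])/1000); to(*p,float(a[3]),1.9 if a[1]=='full' else -5.8)
    else: to(*map(float,a[1:5]))
E
python3 -m handwheel '{"deltas": [[1,0,0,-0.5,1],[1,0,0,-0.5,1],[1,0,0,-0.5,0.38],[1,0,0,0,0]]}' 40; python3 to.py full 165 0.36
```

```text
clock: 0.65
tcp_pos: [0.2502, -0.5184, 0.3651]
orientation: [0.001, 1.0, 0.018, 0.0]
wrist_force: [-0.2, 0.3, -1.2]
finger_gap: 0.0854
grip_force: 0.0
t 0.65 tcp [ 0.2502 -0.5184  0.3651] yaw 2.02 gap 0.0854 F [-0.22  0.34 -1.17] grip 0.0
units [ 7.354 -9.401  0.109] turn 0.012
```

```bash
python3 -m handwheel '{"deltas": [[1,0.525,-0.67,0,0],[1,0.525,-0.67,0,0],[1,0.525,-0.67,0,0],[1,0.525,-0.67,0,0],[1,0.525,-0.67,0,0],[1,0.525,-0.67,0,0],[1,0.525,-0.67,0,0],[1,0.525,-0.67,0,0],[1,0.525,-0.67,0,0],[1,0.525,-0.67,0,0],[1,0.525,-0.67,0,0],[1,0.525,-0.67,0,0],[1,0.525,-0.67,0,0],[1,0.525,-0.67,0,0],[1,0,0,0,0],[1,0,0,0,0]]}'; python3 to.py full 165 0.286; python3 - <<'E'
from h import *
c=cam('wrist'); cv2.imwrite('pics/w1.png',c['frame'][...,::-1])
V=cloud(c)
m=(V[...,2]>.242)&(V[...,2]<.256)&(V[...,1]>-.17)&(V[...,1]<-.1)
k,l,st,ce=cv2.connectedComponentsWithStats(m.astype(np.uint8))
for i in range(1,k):
    if st[i,4]>60: p=V[l==i]; print(st[i,4],np.median(p,0).round(4),np.percentile(p,2,0).round(4),np.percentile(p,98,0).round(4))
E
```

```text
clock: 2.65
tcp_pos: [0.5305, -0.1328, 0.3629]
orientation: [-0.0, 1.0, 0.018, -0.001]
wrist_force: [-0.2, 0.1, 0.2]
finger_gap: 0.0858
grip_force: 0.0
t 2.65 tcp [ 0.5305 -0.1328  0.3629] yaw 2.03 gap 0.0858 F [-0.21  0.11  0.17] grip 0.0
units [ 0.014 -0.013  1.923] turn 0.013
1304 [ 0.5319 -0.1339  0.2496] [ 0.524  -0.1476  0.2431] [ 0.5371 -0.1199  0.2511]
1181 [ 0.4845 -0.1354  0.2494] [ 0.4757 -0.1494  0.2425] [ 0.4889 -0.1214  0.251 ]
1072 [ 0.4418 -0.1372  0.2494] [ 0.4326 -0.1514  0.2425] [ 0.4452 -0.1233  0.2509]
```

View pics/w1.png

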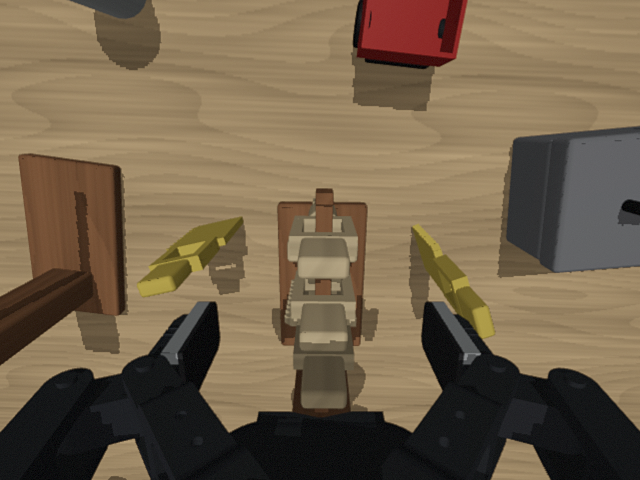

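The wrist view shows the screwdriver tab at (323,258), centred between the fingers. The hammer and saw are at (323,325) and (323,385). I'll descend and grip.

```bash
python3 -m handwheel '{"deltas": [[1,0,0,0.5,0],[1,0,0,0.5,0],[1,0,0,0.5,0],[1,0,0,0.42,0],[1,0,0,0,0],[-1,0,0,0,0],[-1,0,0,0,0],[-1,0,0,0,0],[-1,0,0,0,0],[-1,0,0,0,0],[-1,0,0,0,0],[-1,0,0,0,0],[-1,0,0,0,0]]}' 40; python3 to.py full 165 0.302
```

```text
clock: 4.32
tcp_pos: [0.5312, -0.133, 0.2878]
orientation: [0.001, 1.0, 0.017, 0.001]
wrist_force: [0.1, -1.4, 6.0]
finger_gap: 0.0296
grip_force: 40.2
t 4.33 tcp [ 0.5312 -0.133   0.2878] yaw 1.97 gap 0.0296 F [ 0.15 -1.4   6.01] grip 40.22019445896149
units [-0.007 -0.019 -0.354] turn 0.007
```

```bash
python3 -m handwheel '{"deltas": [[-1,0,0,-0.15,0],[-1,0,0,-0.15,0],[-1,0,0,-0.14,0],[-1,0,0,0,0],[-1,0,0,0,0]]}'; python3 to.py full 240 0.303;  python3 - <<'E'
from h import *
c=cam('side'); V=cloud(c); cv2.imwrite('pics/c2.png',cv2.resize(c['frame'][150:290,310:450,::-1],None,fx=4,fy=4,interpolation=cv2.INTER_CUBIC))
E
```

```text
clock: 4.95
tcp_pos: [0.5309, -0.1327, 0.3045]
orientation: [-0.0, 1.0, 0.017, -0.0]
wrist_force: [-0.4, 1.0, -1.1]
finger_gap: 0.0295
grip_force: 39.6
t 4.95 tcp [ 0.5309 -0.1327  0.3045] yaw 1.97 gap 0.0295 F [-0.43  1.01 -1.07] grip 39.60913360118866
units [ 1.876 -0.01   0.038] turn 0.007
```

View pics/c2.png

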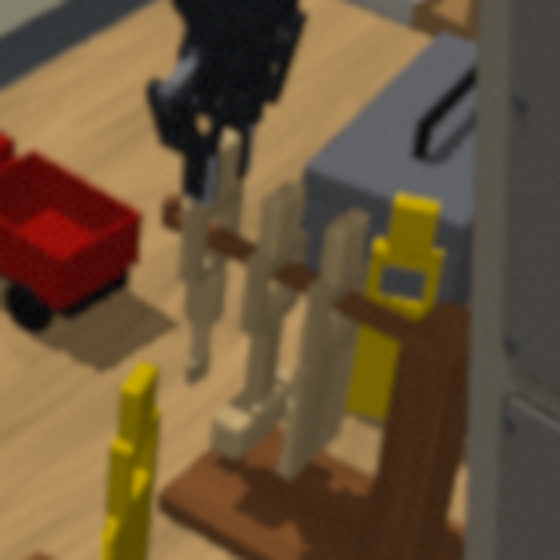

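The crop shows the screwdriver held at (205,240), lifted off the peg, while the hammer and saw hang undisturbed. I'll pull it out over the lip.

```bash
python3 -m handwheel '{"deltas": [[-1,0.25,0,0,0],[-1,0.25,0,0,0],[-1,0.25,0,0,0],[-1,0.25,0,0,0],[-1,0.25,0,0,0],[-1,0.25,0,0,0],[-1,0.25,0,0,0],[-1,0.25,0,0,0],[-1,0,0,0,0.4],[-1,0,0,0,0.37],[-1,0,0,0,0]]}'; python3 to.py spare 240 0.3045
```

```text
clock: 6.38
tcp_pos: [0.6112, -0.13, 0.3046]
orientation: [0.0, 0.999, -0.05, -0.0]
wrist_force: [-0.2, 0.3, 0.2]
finger_gap: 0.0296
grip_force: 39.6
t 6.38 tcp [ 0.6112 -0.13    0.3046] yaw -5.69 gap 0.0296 F [-0.22  0.32  0.23] grip 39.60043966770172
units [ 1.37e-01 -7.23e+00  3.00e-03] turn 0.011
```

```bash
python3 -m handwheel '{"deltas": [[-1,0.05,-0.3,0,0],[-1,0.05,-0.6,0,0],[-1,0.04,-0.7,0,0],[-1,0,-0.7,0,0],[-1,0,-0.7,0,0],[-1,0,-0.7,0,0],[-1,0,-0.7,0,0],[-1,0,-0.7,0,0],[-1,0,-0.7,0,0],[-1,0,-0.7,0,0],[-1,0,-0.5,0,0],[-1,0,-0.23,0,0],[-1,0,0,0,0],[-1,0,0,0,0],[-1,0,0,0,0]]}'; python3 to.py spare 70 0.3045; python3 - <<'E'
from h import *
c=cam('wrist'); V=cloud(c); cv2.imwrite('pics/w2.png',c['frame'][...,::-1])
hsv=cv2.cvtColor(c['frame'],cv2.COLOR_RGB2HSV)
m=(hsv[...,0]<17)&(hsv[...,1]>140)&(abs(V[...,2]-.2)<.012)&(V[...,0]<.66)&(V[...,0]>.44)&(V[...,1]>.1)&(V[...,1]<.23)
p=V[m]; k=np.polyfit(p[:,0],p[:,1],1); print(len(p),'yaw',np.degrees(np.arctan(k[0])),'y@.5',np.polyval(k,.5),'y@.6',np.polyval(k,.6),'model',.1725-.0105,p[:,0].max())
m=(hsv[...,1]>60)&(hsv[...,1]<135)&(abs(V[...,2]-.262)<.012)&(V[...,0]<.69)&(V[...,0]>.6)&(V[...,1]>.1)&(V[...,1]<.23)
p=V[m]; print(len(p),np.median(p,0) if len(p) else'',p.min(0) if len(p) else '',p.max(0) if len(p) else '')
E
```

```text
clock: 8.25
tcp_pos: [0.6369, 0.0941, 0.3073]
orientation: [-0.024, 1.0, 0.003, -0.0]
wrist_force: [0.1, 0.6, -1.3]
finger_gap: 0.0294
grip_force: 39.6
t 8.25 tcp [0.6369 0.0941 0.3073] yaw 0.33 gap 0.0294 F [ 0.14  0.61 -1.27] grip 39.627594351768494
units [-4.008 -2.026  0.169] turn 0.613
422 yaw -7.369358497698771 y@.5 0.17209386897074827 y@.6 0.1591605144363244 model 0.16199999999999998 0.6078238735525111
1865 [0.64091893 0.10610781 0.26835698] [0.62397491 0.10000007 0.25002739] [0.64641432 0.1257051  0.27381054]
```

View pics/w2.png

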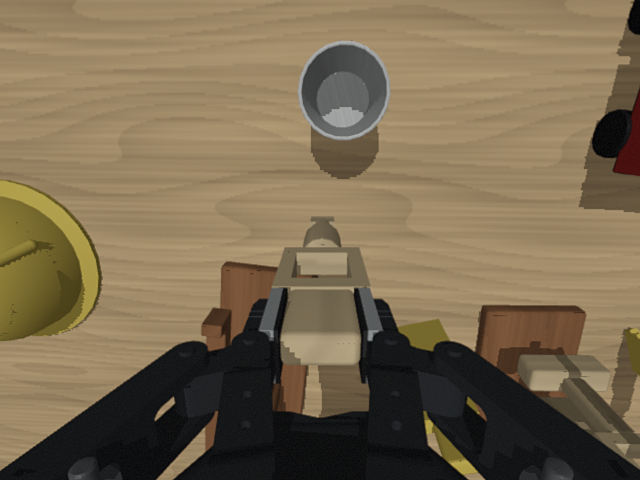

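The wrist view shows the screwdriver tab held at (322,325) and the peg lip at about (215,320), so the tool is short of the target and slightly tilted. I'll check the joints.

```bash
python3 - <<'E'
from h import *
s=status.get_state(); print(np.round(s['joint_pos'],3),np.round(s['qvel'],3),rot(s['orientation']).round(3))
E
python3 -m handwheel '{"deltas": [[-1,0,0,0,0],[-1,0,0,0,0]]}';python3 - <<'E'
from h import *
s=status.get_state(); print(np.round(s['joint_pos'],3),np.round(s['qvel'],3))
E
```

```text
[0.005 0.449 0.253 1.376 0.047 3.141] [-0.     0.001 -0.001 -0.     0.001  0.001] [[ 1.     0.006 -0.001]
 [ 0.006 -0.999  0.047]
 [-0.    -0.047 -0.999]]
clock: 8.55
tcp_pos: [0.6369, 0.0944, 0.3074]
orientation: [-0.024, 1.0, 0.003, -0.0]
wrist_force: [-0.3, 0.2, -1.4]
finger_gap: 0.0294
grip_force: 39.6
[0.006 0.449 0.253 1.376 0.047 3.141] [-0.     0.001  0.    -0.001 -0.001 -0.   ]
```

The last joint hit its 3.14 limit. I'll turn the tool back by a half turn, which gives the same grasp, in clear air.

```bash
python3 -m handwheel '{"deltas": [[-1,0,0,0,-0.5],[-1,0,0,0,-1],[-1,0,0,0,-1],[-1,0,0,0,-1],[-1,0,0,0,-1],[-1,0,0,0,-1],[-1,0,0,0,-1],[-1,0,0,0,-1],[-1,0,0,0,-1],[-1,0,0,0,-0.5],[-1,0,0,0,0]]}';python3 to.py 0.637 0.094 0.307 174.2;  python3 - <<'E'
from h import *
s=status.get_state(); print(np.round(s['joint_pos'],3),rot(s['orientation']).round(3))
E
```

```text
clock: 9.93
tcp_pos: [0.6369, 0.0945, 0.3074]
orientation: [-0.017, 0.705, 0.709, 0.017]
wrist_force: [-0.4, -0.2, -2.0]
finger_gap: 0.0295
grip_force: 39.6
t 9.93 tcp [0.6369 0.0945 0.3074] yaw 90.31 gap 0.0295 F [-0.38 -0.18 -1.96] grip 39.61419761180878
units [-0.013  0.002  0.008] turn -8.389
[0.006 0.449 0.253 1.376 0.047 1.571] [[-0.005  1.    -0.001]
 [ 0.999  0.006  0.047]
 [ 0.047 -0.    -0.999]]
```

```bash
cat > to.py <<'E'
import sys
from h import *
L=.0878  # TCP to the origin of a held toy
def to(x,y,z,yaw):
    s=status.get_state(); R=rot(s['orientation']); o=np.array(s['tcp_pos'])+R[:,2]*L
    cur=np.degrees(np.arctan2(R[1,0],R[0,0])); turn=(cur-yaw+180)%360-180
    d=R.T@(np.array([x,y,z])-o)/.04
    print('t',round(s['clock'],2),'toy origin',np.round(o,4),'zax',R[:,2].round(4),'yaw',cur.round(2),'gap',round(s['finger_gap'],4),'F',np.round(s['wrist_force'],2),'grip',round(s['grip_force'],1),'q1,q6',np.round(np.array(s['joint_pos'])[[0,5]],3))
    print('units',d.round(3),'turn',round(turn/10,3))
def full(s): a=np.radians(1.9); return .366+s*np.cos(a), -.1377+s*np.sin(a)
def spare(s): a=np.radians(-5.8); return .4065+s*np.cos(a), .1815+s*np.sin(a)
if __name__=='__main__':
    a=sys.argv
    p=globals()[a[1]](float(a[2])/1000); to(*p,float(a[3]),182 if a[1]=='full' else 174.2)
E
python3 -m handwheel '{"deltas": [[-1,0,0,0,-0.5],[-1,0,0,0,-1],[-1,0,0,0,-1],[-1,0,0,0,-1],[-1,0,0,0,-1],[-1,0,0,0,-1],[-1,0,0,0,-1],[-1,0,0,0,-1],[-1,0,0,0,-0.89],[-1,0,0,0,0],[-1,0,0,0,0]]}';python3 to.py spare 240 0.2165
```

```text
clock: 11.3
tcp_pos: [0.6369, 0.0945, 0.3074]
orientation: [-0.002, 0.052, 0.998, 0.024]
wrist_force: [0.1, 0.6, -0.3]
finger_gap: 0.0293
grip_force: 39.6
t 11.3 toy origin [0.6369 0.0987 0.2197] zax [-7.000e-04  4.730e-02 -9.989e-01] yaw 174.09 gap 0.0293 F [ 0.11  0.6  -0.32] grip 39.6 q1,q6 [0.006 0.109]
units [-0.059  1.472  0.148] turn -0.011
```

```bash
python3 -m handwheel '{"deltas": [[-1,0,0.2,0.05,0],[-1,0,0.4,0.05,0],[-1,-0.06,0.4,0.05,0],[-1,0,0.3,0,0],[-1,0,0.17,0,0],[-1,0,0,0,0],[-1,0,0,0,0]]}';python3 to.py spare 70 0.2165; python3 - <<'E'
from h import *
c=cam('side'); V=cloud(c); cv2.imwrite('pics/c3.png',cv2.resize(c['frame'][200:340,190:350,::-1],None,fx=4,fy=4,interpolation=cv2.INTER_CUBIC))
E
```

```text
clock: 12.18
tcp_pos: [0.6452, 0.1527, 0.3042]
orientation: [-0.002, 0.05, 0.998, 0.023]
wrist_force: [-0.7, 0.0, -1.7]
finger_gap: 0.029
grip_force: 39.6
t 12.18 toy origin [0.6451 0.1569 0.2165] zax [-7.000e-04  4.700e-02 -9.989e-01] yaw 174.26 gap 0.029 F [-0.74  0.   -1.65] grip 39.6 q1,q6 [0.095 0.196]
units [4.247 0.013 0.022] turn 0.006
```

View pics/c3.png

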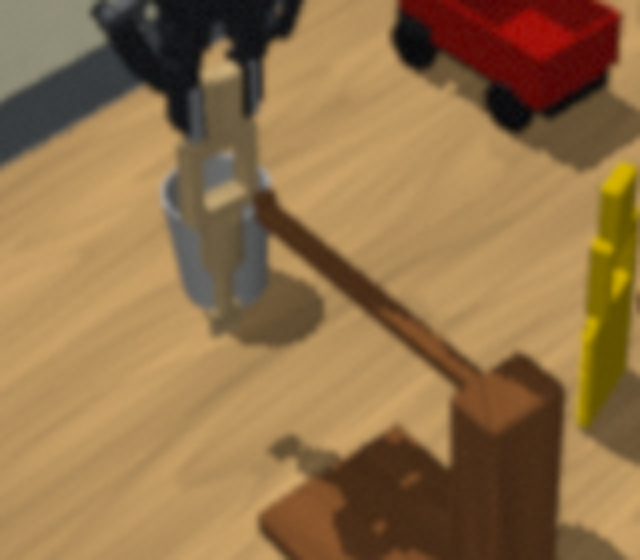

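The crop shows the loop opening at about (222,178), which lies on the extension of the peg past its lip at (262,205). They are aligned, so I'll thread the loop on.

```bash
python3 -m handwheel '{"deltas": [[-1,0.25,0,0,0],[-1,0.25,0,0,0],[-1,0.25,0,0,0],[-1,0.25,0,0,0],[-1,0.25,0,0,0],[-1,0.25,0,0,0],[-1,0.25,0,0,0]]}';python3 to.py spare 70 0.2165
```

```text
clock: 13.1
tcp_pos: [0.5748, 0.1601, 0.3045]
orientation: [-0.002, 0.05, 0.998, 0.024]
wrist_force: [0.4, 0.2, -0.9]
finger_gap: 0.0294
grip_force: 39.6
t 13.1 toy origin [0.5748 0.1643 0.2168] zax [-6.000e-04  4.730e-02 -9.989e-01] yaw 174.28 gap 0.0294 F [ 0.41  0.21 -0.92] grip 39.6 q1,q6 [0.119 0.219]
units [2.479 0.006 0.022] turn 0.008
```

```bash
python3 -m handwheel '{"deltas": [[-1,0.35,0,0,0],[-1,0.35,0,0,0],[-1,0.35,0,0,0],[-1,0.35,0,0,0],[-1,0.35,0,0,0],[-1,0.35,0,0,0],[-1,0.25,0,0,0],[-1,0.13,0,0,0],[-1,0,0,0,0],[-1,0,0,0.1,0],[-1,0,0,0.1,0],[-1,0,0,0.1,0],[-1,0,0,0.08,0],[-1,0,0,0,0],[-1,0,0,0,0]]}';python3 to.py spare 70 0.200
```

```text
clock: 14.98
tcp_pos: [0.4769, 0.1706, 0.2899]
orientation: [-0.001, 0.05, 0.998, 0.024]
wrist_force: [-0.4, 0.4, 0.1]
finger_gap: 0.0291
grip_force: 39.6
t 14.97 toy origin [0.4768 0.1748 0.2022] zax [-6.000e-04  4.730e-02 -9.989e-01] yaw 174.28 gap 0.0291 F [-0.39  0.43  0.06] grip 39.6 q1,q6 [0.164 0.264]
units [ 0.016 -0.012  0.055] turn 0.008
```

```bash
python3 -m handwheel '{"deltas": [[-1,0,0,0.05,0],[-1,0,0,0,0],[-0.2,0,0,0,0],[0,0,0,0,0],[0.3,0,0,0,0],[1,0,0,0,0],[1,0,0,0,0],[1,0,0,-0.4,0],[1,0,0,-0.7,0],[1,0,0,-0.8,0],[1,0,0,0,0],[1,0,0,0,0]]}';python3 to.py full 117 0.200; python3 - <<'E'
from h import *
c=cam('side'); V=cloud(c); cv2.imwrite('pics/c4.png',cv2.resize(c['frame'][170:350,240:440,::-1],None,fx=3,fy=3,interpolation=cv2.INTER_CUBIC))
E
```

```text
clock: 16.48
tcp_pos: [0.4767, 0.1671, 0.3632]
orientation: [-0.002, 0.05, 0.998, 0.024]
wrist_force: [0.2, -0.3, 0.1]
finger_gap: 0.0854
grip_force: 0.0
t 16.48 toy origin [0.4766 0.1712 0.2755] zax [-0.0012  0.0472 -0.9989] yaw 174.28 gap 0.0854 F [ 0.18 -0.28  0.07] grip 0.0 q1,q6 [0.157 0.257]
units [-0.928 -7.653  1.526] turn -0.772
```

View pics/c4.png

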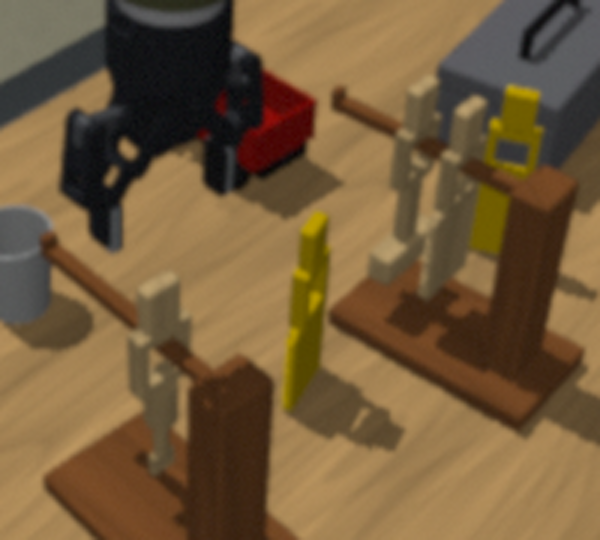

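The crop shows the screwdriver hanging on the spare peg at (158,350), with the hammer at (410,190) and the saw at (455,200) still in place. Now the hammer.

```bash
python3 -m handwheel '{"deltas": [[1,0,0,0,-0.4],[1,0,0,0,-0.37],[1,0,0,0,0]]}';python3 to.py full 117 0.2755
```

```text
clock: 16.9
tcp_pos: [0.4765, 0.1671, 0.3626]
orientation: [-0.001, -0.017, 1.0, 0.023]
wrist_force: [0.3, 0.1, 0.3]
finger_gap: 0.0854
grip_force: 0.0
t 16.9 toy origin [0.4762 0.1712 0.2749] zax [-0.0028  0.0469 -0.9989] yaw -178.07 gap 0.0854 F [0.3  0.07 0.33] grip 0.0 q1,q6 [0.157 0.123]
units [ 0.089 -7.617 -0.374] turn -0.007
```

```bash
python3 -m handwheel '{"deltas": [[1,0,-0.3,-0.07,0],[1,0.09,-0.6,-0.07,0],[1,0,-0.7,-0.07,0],[1,0,-0.7,-0.07,0],[1,0,-0.7,-0.04,0],[1,0,-0.7,-0.03,0],[1,0,-0.7,-0.02,0],[1,0,-0.7,0,0],[1,0,-0.7,0,0],[1,0,-0.7,0,0],[1,0,-0.6,0,0],[1,0,-0.4,0,0],[1,0,-0.12,0,0],[1,0,0,0,0],[1,0,0,0,0]]}';python3 to.py full 117 0.200;  python3 - <<'E'
from h import *
c=cam('top'); V=cloud(c)
c=cam('wrist'); V=cloud(c)
m=(V[...,2]>.242)&(V[...,2]<.256)&(V[...,1]>-.17)&(V[...,1]<-.1)
k,l,st,ce=cv2.connectedComponentsWithStats(m.astype(np.uint8))
for i in range(1,k):
    if st[i,4]>60: p=V[l==i]; print(st[i,4],ce[i],np.median(p,0).round(4),np.percentile(p,2,0).round(4),np.percentile(p,98,0).round(4))
E
```

```text
clock: 18.77
tcp_pos: [0.4837, -0.1374, 0.3643]
orientation: [0.0, -0.018, 1.0, 0.024]
wrist_force: [-0.1, 0.9, 0.2]
finger_gap: 0.0852
grip_force: 0.0
t 18.77 toy origin [ 0.4837 -0.1332  0.2766] zax [-6.000e-04  4.740e-02 -9.989e-01] yaw -177.99 gap 0.0852 F [-0.06  0.92  0.16] grip 0.0 q1,q6 [-0.456 -0.491]
units [ 0.021 -0.105  1.912] turn 0.001
1465 [311.46484642 189.03071672] [ 0.4363 -0.1375  0.2496] [ 0.4302 -0.1514  0.2437] [ 0.4434 -0.1233  0.2511]
1283 [312.60093531 263.89010133] [ 0.4789 -0.1354  0.2495] [ 0.4738 -0.1495  0.2429] [ 0.4866 -0.1215  0.251 ]
```

```bash
python3 -m handwheel '{"deltas": [[1,0.06,-0.1,0.4,0],[1,0,0,0.5,0],[1,0,0,0.5,0],[1,0,0,0.5,0],[1,0,0,0,0],[-1,0,0,0,0],[-1,0,0,0,0],[-1,0,0,0,0],[-1,0,0,0,0],[-1,0,0,0,0],[-1,0,0,0,0],[-1,0,0,0,0],[-1,0,0,0,0]]}' 40; python3 to.py full 116 0.2165
```

```text
clock: 20.5
tcp_pos: [0.4819, -0.1389, 0.2891]
orientation: [0.001, -0.017, 1.0, 0.023]
wrist_force: [-0.8, -0.6, 5.7]
finger_gap: 0.0298
grip_force: 39.9
t 20.5 toy origin [ 0.482  -0.1348  0.2014] zax [ 0.0013  0.046  -0.9989] yaw -178.04 gap 0.0298 F [-0.79 -0.64  5.67] grip 39.9 q1,q6 [-0.46  -0.495]
units [-0.     0.042 -0.376] turn -0.004
```

```bash
python3 -m handwheel '{"deltas": [[-1,0,0,-0.15,0],[-1,0,0,-0.15,0],[-1,0,0,-0.14,0],[-1,0,0,0,0],[-1,0,0,0,0]]}'; python3 to.py full 245 0.218
```

```text
clock: 21.12
tcp_pos: [0.4814, -0.1393, 0.3054]
orientation: [-0.0, -0.017, 1.0, 0.024]
wrist_force: [0.0, -0.4, -2.1]
finger_gap: 0.0297
grip_force: 39.4
t 21.12 toy origin [ 0.4813 -0.1351  0.2177] zax [-0.001   0.0474 -0.9989] yaw -178.03 gap 0.0297 F [ 0.03 -0.44 -2.11] grip 39.4 q1,q6 [-0.461 -0.496]
units [-3.241e+00  2.700e-02 -3.000e-03] turn -0.003
```

```bash
python3 -m handwheel '{"deltas": [[-1,-0.25,0,0,0],[-1,-0.25,0,0,0],[-1,-0.25,0,0,0],[-1,-0.25,0,0,0],[-1,-0.25,0,0,0],[-1,-0.25,0,0,0],[-1,-0.25,0,0,0],[-1,-0.25,0,0,0],[-1,-0.25,0,0,0],[-1,-0.25,0,0,0],[-1,-0.25,0,0,0],[-1,-0.25,0,0,0],[-1,-0.2,0,0,0],[-1,0,0,0,0.4],[-1,0,0,0,0.38],[-1,0,0,0,0]]}'; python3 to.py spare 245 0.218
```

```text
clock: 23.12
tcp_pos: [0.6096, -0.1349, 0.3057]
orientation: [-0.002, 0.05, 0.998, 0.024]
wrist_force: [-0.2, -0.2, -0.4]
finger_gap: 0.0296
grip_force: 39.4
t 23.12 toy origin [ 0.6095 -0.1308  0.218 ] zax [-8.000e-04  4.720e-02 -9.989e-01] yaw 174.22 gap 0.0296 F [-0.17 -0.16 -0.42] grip 39.4 q1,q6 [-0.362 -0.262]
units [-0.289  7.246  0.339] turn 0.002
```

```bash
python3 -m handwheel '{"deltas": [[-1,-0.1,0.3,0,0],[-1,-0.1,0.6,0,0],[-1,-0.09,0.7,0,0],[-1,0,0.7,0.03,0],[-1,0,0.7,0.03,0],[-1,0,0.7,0.04,0],[-1,0,0.7,0.04,0],[-1,0,0.7,0.04,0],[-1,0,0.7,0.04,0],[-1,0,0.6,0.04,0],[-1,0,0.5,0.04,0],[-1,0,0.35,0.04,0],[-1,0,0,0,0],[-1,0,0,0,0]]}'; python3 to.py spare 125 0.218; python3 - <<'E'
from h import *
c=cam('side'); cv2.imwrite('pics/c5.png',cv2.resize(c['frame'][190:350,190:350,::-1],None,fx=3,fy=3,interpolation=cv2.INTER_CUBIC))
E
```

```text
clock: 24.88
tcp_pos: [0.6504, 0.1522, 0.3056]
orientation: [-0.002, 0.051, 0.998, 0.023]
wrist_force: [0.2, 0.2, -1.4]
finger_gap: 0.0295
grip_force: 39.6
t 24.88 toy origin [0.6503 0.1563 0.2179] zax [-8.000e-04  4.680e-02 -9.989e-01] yaw 174.15 gap 0.0295 F [ 0.25  0.25 -1.41] grip 39.6 q1,q6 [0.094 0.196]
units [3.004 0.008 0.016] turn -0.005
```

View pics/c5.png

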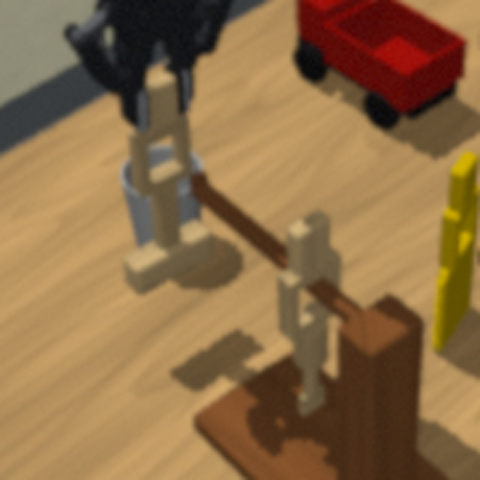

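The crop shows the hammer's loop opening at (160,160), in line with the peg lip at (198,187). The screwdriver hangs well back at (305,310). I'll thread the hammer on.

```bash
python3 -m handwheel '{"deltas": [[-1,0.25,0,0,0],[-1,0.25,0,0,0],[-1,0.25,0,0,0],[-1,0.25,0,0,0],[-1,0.25,0,0,0],[-1,0.25,0,0,0],[-1,0.25,0,0,0],[-1,0.25,0,0,0],[-1,0.25,0,0,0],[-1,0.25,0,0,0],[-1,0.25,0,0,0],[-1,0.2,0,0,0],[-1,0,0,0,0],[-1,0,0,0.1,0],[-1,0,0,0.1,0],[-1,0,0,0.1,0],[-1,0,0,0.1,0],[-1,0,0,0,0],[-1,0,0,0,0]]}';python3 to.py spare 125 0.200
```

```text
clock: 27.3
tcp_pos: [0.533, 0.1655, 0.2904]
orientation: [-0.002, 0.051, 0.998, 0.024]
wrist_force: [-0.1, -0.4, -0.4]
finger_gap: 0.0293
grip_force: 39.7
t 27.3 toy origin [0.533  0.1696 0.2027] zax [-7.000e-04  4.730e-02 -9.989e-01] yaw 174.18 gap 0.0293 F [-0.14 -0.41 -0.37] grip 39.7 q1,q6 [0.138 0.24 ]
units [ 0.05  -0.027  0.066] turn -0.002
```

```bash
python3 -m handwheel '{"deltas": [[-1,0,0,0.05,0],[-1,0,0,0,0],[-0.2,0,0,0,0],[0,0,0,0,0],[0.3,0,0,0,0],[1,0,0,0,0],[1,0,0,0,0],[1,0,0,-0.4,0],[1,0,0,-0.7,0],[1,0,0,-0.8,-0.4],[1,0,0,0,-0.38],[1,0,0,0,0]]}';python3 to.py full 73 0.2755
```

```text
clock: 28.8
tcp_pos: [0.5333, 0.1619, 0.3657]
orientation: [0.001, -0.017, 1.0, 0.024]
wrist_force: [0.5, -0.5, -0.2]
finger_gap: 0.0855
grip_force: 0.0
t 28.8 toy origin [0.5334 0.1661 0.278 ] zax [ 0.0013  0.0475 -0.9989] yaw -178.07 gap 0.0855 F [ 0.54 -0.5  -0.16] grip 0.0 q1,q6 [0.131 0.098]
units [ 2.613 -7.445 -0.299] turn -0.007
```

```bash
python3 -m handwheel '{"deltas": [[1,0.1,-0.3,-0.1,0],[1,0.2,-0.6,-0.1,0],[1,0.2,-0.65,-0.1,0],[1,0.2,-0.65,0,0],[1,0.25,-0.65,0,0],[1,0.25,-0.65,0,0],[1,0.25,-0.65,0,0],[1,0.25,-0.65,0,0],[1,0.25,-0.65,0,0],[1,0.25,-0.65,0,0],[1,0.2,-0.6,0,0],[1,0.15,-0.45,0,0],[1,0.06,-0.3,0,0],[1,0,0,0,0],[1,0,0,0,0]]}';python3 to.py full 73 0.200;  python3 - <<'E'
from h import *
c=cam('wrist'); V=cloud(c)
m=(V[...,2]>.242)&(V[...,2]<.256)&(V[...,1]>-.17)&(V[...,1]<-.1)
k,l,st,ce=cv2.connectedComponentsWithStats(m.astype(np.uint8))
for i in range(1,k):
    if st[i,4]>60: p=V[l==i]; print(st[i,4],ce[i],np.median(p,0).round(4),np.percentile(p,2,0).round(4),np.percentile(p,98,0).round(4))
c=cam('side'); V=cloud(c); cv2.imwrite('pics/c6.png',cv2.resize(c['frame'][170:350,240:440,::-1],None,fx=3,fy=3,interpolation=cv2.INTER_CUBIC))
E
```

```text
clock: 30.68
tcp_pos: [0.4389, -0.1394, 0.3621]
orientation: [0.0, -0.017, 1.0, 0.024]
wrist_force: [1.2, 0.3, -0.2]
finger_gap: 0.0853
grip_force: 0.0
t 30.68 toy origin [ 0.4388 -0.1352  0.2744] zax [-8.000e-04  4.760e-02 -9.989e-01] yaw -178.03 gap 0.0853 F [ 1.16  0.31 -0.25] grip 0.0 q1,q6 [-0.503 -0.538]
units [-1.000e-03 -9.100e-02  1.858e+00] turn -0.003
1325 [312.78415094 267.22716981] [ 0.4352 -0.1375  0.2495] [ 0.43   -0.1514  0.243 ] [ 0.4431 -0.1233  0.251 ]
```

View pics/c6.png

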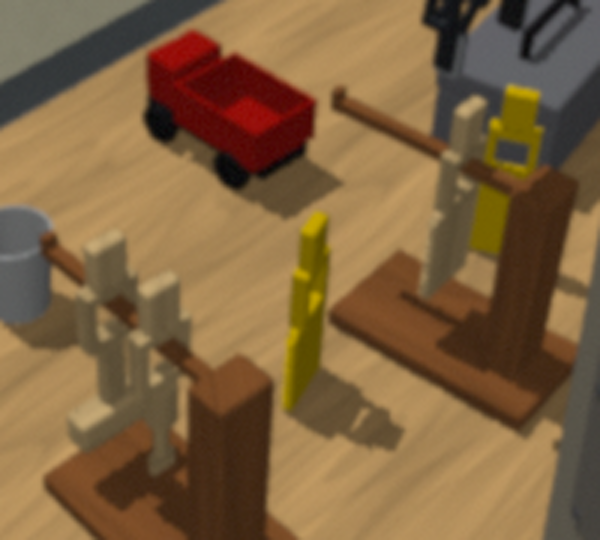

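The crop shows both tools hanging on the spare peg, the hammer at (105,330) and the screwdriver at (158,370), with only the saw, at (455,200), on its own peg. I'll grip the saw's tab and slide it.

```bash
python3 -m handwheel '{"deltas": [[1,0.03,-0.11,0.4,0],[1,0,0,0.5,0],[1,0,0,0.5,0],[1,0,0,0.44,0],[1,0,0,0,0],[-1,0,0,0,0],[-1,0,0,0,0],[-1,0,0,0,0],[-1,0,0,0,0],[-1,0,0,0,0],[-1,0,0,0,0],[-1,0,0,0,0],[-1,0,0,0,0]]}' 30; python3 to.py full 188 0.200
```

```text
clock: 32.4
tcp_pos: [0.4382, -0.141, 0.2891]
orientation: [0.001, -0.017, 1.0, 0.023]
wrist_force: [0.0, -0.2, 5.4]
finger_gap: 0.0297
grip_force: 30.4
t 32.4 toy origin [ 0.4383 -0.1369  0.2014] zax [ 8.000e-04  4.620e-02 -9.989e-01] yaw -178.04 gap 0.0297 F [ 0.01 -0.17  5.39] grip 30.4 q1,q6 [-0.506 -0.541]
units [-2.893  0.035  0.044] turn -0.004
```

```bash
python3 -m handwheel '{"deltas": [[-1,-0.1,0,0,0],[-1,-0.2,0,0,0],[-1,-0.2,0,0,0],[-1,-0.2,0,0,0],[-1,-0.2,0,0,0],[-1,-0.2,0,0,0],[-1,-0.2,0,0,0],[-1,-0.2,0.01,0,0],[-1,-0.2,0.01,0,0],[-1,-0.2,0.01,0,0],[-1,-0.2,0,0,0],[-1,-0.2,0,0,0],[-1,-0.2,0,0,0],[-1,-0.1,0,0,0],[-1,0,0,0,0]]}'; python3 to.py full 188 0.200
```

```text
clock: 34.28
tcp_pos: [0.5407, -0.1359, 0.2892]
orientation: [-0.001, -0.017, 1.0, 0.023]
wrist_force: [-5.0, 0.4, 7.5]
finger_gap: 0.0295
grip_force: 29.1
t 34.27 toy origin [ 0.5405 -0.1318  0.2015] zax [-0.0028  0.0468 -0.9989] yaw -178.05 gap 0.0295 F [-5.05  0.37  7.47] grip 29.1 q1,q6 [-0.407 -0.442]
units [-0.335 -0.005  0.036] turn -0.005
```

```bash
python3 -m handwheel '{"deltas": [[-1,-0.1,0,0,0],[-1,-0.1,0,0,0],[-1,-0.05,0,0,0],[-1,0,0,0,0]]}'; python3 -m handwheel '{"deltas": [[-1,-0.05,0,0,0],[-1,0,0,0,0]]}'; python3 -m handwheel '{"deltas": [[-1,-0.05,0,0,0],[-1,0,0,0,0]]}'; python3 to.py full 188 0.200
```

```text
clock: 34.78
tcp_pos: [0.5504, -0.1356, 0.2892]
orientation: [-0.001, -0.017, 1.0, 0.023]
wrist_force: [-5.4, -1.2, 9.3]
finger_gap: 0.0299
grip_force: 29.3
clock: 35.02
tcp_pos: [0.552, -0.1355, 0.2892]
orientation: [-0.002, -0.017, 1.0, 0.023]
wrist_force: [-6.4, -0.4, 8.9]
finger_gap: 0.0297
grip_force: 29.3
clock: 35.28
tcp_pos: [0.5529, -0.1357, 0.2891]
orientation: [-0.003, -0.017, 1.0, 0.023]
wrist_force: [-10.4, -1.6, 10.4]
finger_gap: 0.0299
grip_force: 29.5
t 35.27 toy origin [ 0.5523 -0.1317  0.2014] zax [-0.0066  0.0459 -0.9989] yaw -178.09 gap 0.0299 F [-10.4   -1.55  10.45] grip 29.5 q1,q6 [-0.398 -0.431]
units [-0.04   0.002  0.035] turn -0.009
```

```bash
python3 -m handwheel '{"deltas": [[-1,-0.03,0,0,0],[-1,0,0,0,0]]}'; python3 -m handwheel '{"deltas": [[-1,0.03,0,0,0],[-0.2,0,0,0,0],[0,0,0,0,0],[0.3,0,0,0,0],[1,0,0,0,0],[1,0,0,0,0],[1,0,0,-0.4,0],[1,0,0,-0.7,0],[1,0,0,-0.8,0],[1,0.5,0,-0.8,0],[1,0.7,0,-0.3,0],[1,0.7,0,0,0],[1,0.7,0,0,0],[1,0,0,0,0],[1,0,0,0,0],[1,0,0,0,0]]}'; python3 - <<'E'
from h import *
c=cam('side'); S=cloud(c); cv2.imwrite('pics/c7.png',cv2.resize(c['frame'][160:340,230:450,::-1],None,fx=3,fy=3,interpolation=cv2.INTER_CUBIC))
hsv=cv2.cvtColor(c['frame'],cv2.COLOR_RGB2HSV)
m=(S[...,2]>.225)&(S[...,2]<.27)&(hsv[...,1]<135)&(hsv[...,1]>60)&(S[...,0]>.3)&(S[...,0]<.65)
k,l,st,ce=cv2.connectedComponentsWithStats(m.astype(np.uint8))
for i in range(1,k):
    if st[i,4]>40: p=S[l==i]; print(st[i,4],ce[i].round(),np.median(p,0).round(4),p.min(0).round(3),p.max(0).round(3))
E
```

```text
clock: 35.52
tcp_pos: [0.5537, -0.1357, 0.2891]
orientation: [-0.003, -0.017, 1.0, 0.023]
wrist_force: [-11.9, -3.4, 11.0]
finger_gap: 0.0298
grip_force: 29.6
clock: 37.52
tcp_pos: [0.4526, -0.1448, 0.4084]
orientation: [0.0, -0.017, 1.0, 0.024]
wrist_force: [-0.9, 0.7, 0.2]
finger_gap: 0.0854
grip_force: 0.0
122 [356. 191.] [ 0.5486 -0.1256  0.2419] [ 0.545 -0.149  0.225] [ 0.561 -0.114  0.253]
185 [274. 254.] [0.5302 0.1729 0.2427] [0.525 0.155 0.226] [0.542 0.186 0.254]
191 [292. 268.] [0.4735 0.1787 0.2438] [0.47  0.161 0.225] [0.487 0.191 0.252]
```

View pics/c7.png

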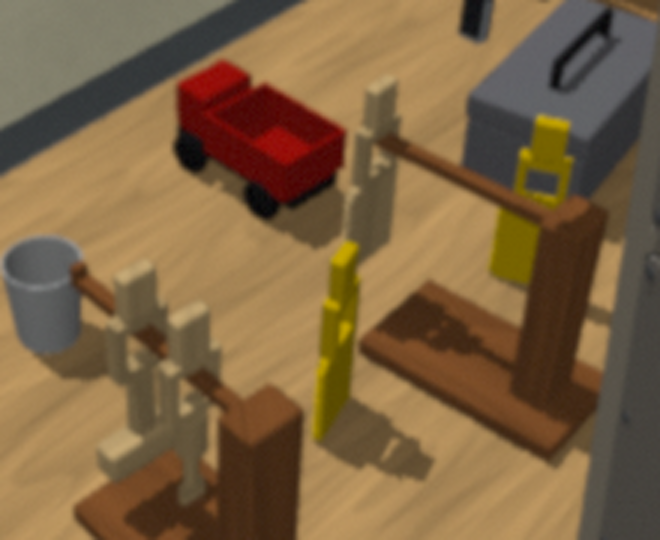

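The crop shows the saw hanging at (375,170) right at the lip, still on its peg. The hammer at (135,370) and the screwdriver at (188,400) are on the spare peg, and the bystanders are untouched. I'll let it settle for a second and hand in.

```bash
python3 -m handwheel '{"deltas": [[1,0,0,0,0],[1,0,0,0,0],[1,0,0,0,0],[1,0,0,0,0],[1,0,0,0,0],[1,0,0,0,0],[1,0,0,0,0],[1,0,0,0,0]]}'; python3 - <<'E'
from h import *
a=load('side')['frame'].astype(int); b=cam('side')['frame'].astype(int)
d=abs(a-b).max(2)>40; d[:, 440:]=0; print('changed px',d[165:340,230:420].sum())
print(hand_in())
E
```

```text
clock: 38.58
tcp_pos: [0.4519, -0.1446, 0.4083]
orientation: [0.0, -0.017, 1.0, 0.024]
wrist_force: [0.2, 0.3, -0.0]
finger_gap: 0.0851
grip_force: 0.0
changed px 0
the job is handed in; nothing more can be done
None
```

The job is handed in at about 38.6 s: the screwdriver, then the hammer, went onto the spare peg; the saw was slid along its own peg to the lip; all three hang still and nothing was dropped (the screwdriver was turned half round in the air because the last joint hit its limit).

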